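Fit the keyed spacer and the matching intake trumpets on three carburettors

TASK

Set the black notched spacer on the large carburettor, seated flat with its notch over the key, and stand the flared intake trumpets upright and centred, each on the carburettor of its own size: small on small, medium on medium, and large on top of the spacer. Set the parts down rather than dropping them, let go of everything, and leave the two plain straight sleeves where they stand.

Things in the scene. Friction and masses are not known exactly. Their poses are not given: they have to be found in the camera images.
- trumpet_large_mid (a point): Loose grey alloy intake trumpet (largest of three), a hollow tube with flared mouth, standing mouth up, 84 mm high. The mouth is a straight rim 60 mm across, 20 mm deep, at the very top (the widest part: grip it there from above); below it narrows to a 46 mm tube on a 56 mm flat foot. Point: on the axis, half-way up (42 mm above the foot); z up. About 160 g.
- trumpet_medium_mid (a point): Loose grey alloy intake trumpet (middle one of three), a hollow tube with flared mouth, standing mouth up, 66 mm high. The mouth is a straight rim 50 mm across, 20 mm deep, at the very top (the widest part: grip it there from above); below it narrows to a 38 mm tube on a 46 mm flat foot. Point: on the axis, half-way up (33 mm above the foot); z up. About 120 g.
- trumpet_small_mid (a point): Loose grey alloy intake trumpet (smallest of three), a hollow tube with flared mouth, standing mouth up, 50 mm high. The mouth is a straight rim 38 mm across, 20 mm deep, at the very top (the widest part: grip it there from above); below it narrows to a 29 mm tube on a 36 mm flat foot. Point: on the axis, half-way up (25 mm above the foot); z up. About 80 g.
- spacer_mid (a point): Loose black square spacer block, 56 x 56 mm, 30 high, lying flat, with a 32 mm opening in the middle and a 14 mm wide notch cut through one side over the full height. Point: its centre, 15 mm above its underside; +x points out through the notch, z up. Its sides across y are whole, 56 mm apart (grip there). About 90 g.
- carb_large_face (a point): Largest of three fixed grey alloy carburettors, mouth up: 88 x 76 mm casting (side housing to 60 mm from the axis); 30 mm above it, a round 56 mm barrel's flat face, 60 mm above the bench. Point: face centre, z up. +x: towards the steel key on the face, 8 mm wide, 10 high, 18 to 27 from the centre. Seated, the spacer's +x lies along this +x (3 mm side play) and carries the large trumpet on the same axis.
- carb_medium_face (a point): Middle one of three fixed grey alloy carburettors, mouth up: 75 x 65 mm casting (side housing to 51 mm from the axis); 30 mm above it, a round 46 mm barrel's flat face, 52 mm above the bench. Point: face centre, z up. No key. The medium trumpet stands on this face.
- carb_small_face (a point): Smallest of three fixed grey alloy carburettors, mouth up: 63 x 55 mm casting (side housing to 43 mm from the axis); 30 mm above it, a round 36 mm barrel's flat face, 46 mm above the bench. Point: face centre, z up. No key. The small trumpet stands on this face.
- sleeve_wide_mid (a point): Loose plain steel sleeve, a straight tube without any flare or foot, 56 mm across, 60 mm high, standing upright. It does not belong to this job and stays where it is. Point: on its axis, half-way up.
- sleeve_narrow_mid (a point): Loose plain steel sleeve, a straight tube without any flare or foot, 42 mm across, 42 mm high, standing upright. It does not belong to this job and stays where it is. Point: on its axis, half-way up.

How it is judged:
By the outcome, as a careful person would: the job done as asked, in the order asked, and still so for the second after the job is handed in, with the robot touching nothing.
It also fails if it takes over 122 s, if anything falls off the work surface, if the arm or the gripper's body presses on something with over 40 N, if the wrist force passes 120 N, or if a joint passes its speed limit or range.

ROBOT

A 7-joint arm with a two-finger parallel gripper is mounted at the origin on the work surface. World frame = base frame: x ahead of the robot, y to its left, z up, the work surface at z = 0. Lengths are in m, angles in rad, forces in N, time in s.
With the tool pointing down it reaches from about 0.4 to 0.875 m from the base axis. Payload 19.3 kg.
Tool frame: the origin (TCP) lies on the centre line of the jaws, within the pads' length; the fingertips stand 8 mm ahead of it and the grasp point (between the pads) lies 11 mm behind it; z points along the fingers, y is the line along which they close (so a half turn about z gives the same grasp; the last joint's range is limited). The gripper opens to 85 mm and grips with 20 to 120 N. Pads are 22 mm wide; open, the fingers measure 114 mm over their backs; the gripper's body (76 mm by 85 mm) begins 54 mm behind the grasp point. The pads swing forward as they close: fully open they stand 13 mm farther back than shut.
Start: joints at [-1.304, 0.521, -0.036, 1.599, 0.021, 1.021, -0.113], TCP at [0.207, 0.59, 0.239] pointing down, gripper open.
Joint ranges: [-2.91, 2.91], [-0.3, 2.13], [-1.5, 1.42], [0.17, 2.43], [-1.26, 4.41], [0.16, 1.93], [-2.52, 2.52]. Speed limits (rad/s): [1.89, 1.89, 2.39, 2.39, 3.01, 3.01, 3.01].

INTERFACE

Orientations are given as [roll, pitch, yaw] about the fixed x, y, z axes, in that order (R = Rz(yaw) Ry(pitch) Rx(roll)).
In Python, from workcell import status, grab_frame, camera_params, bot, search_frame, silhouettes gives the robot as it stands.
- The arm moves only by the shell command python3 -m creep 'ROWS' [FORCE]. ROWS is JSON, a list of rows, each a list of 5 numbers: the shift along the tool's x, y, z in units of 60 mm (1.0 is 60 mm), then the turn about the tool's z in units of 8 degrees (1.0 is 8 degrees), then the opening, from 0 (shut) to 1 (fully open). In form: [[x, y, z, twist, hand], ...]. A call has 1 to 5 rows; each row is the pose to reach, as a shift and turn from the pose commanded when the call began, along the tool's axes at that moment; what a row does not reach only later rows make up. A row lasts 1/8 s, in which the tool goes at most 62.5 mm and 10.7 degrees, less where a joint would pass 70% of its speed; a pose out of reach is approached as far as the arm can. A call with a gripper value outside its range is refused whole. The fingers move at their own pace and stop on an object; FORCE is the grip in N (left out, the last holds). Time passes only in rows, so rows that repeat a pose let the fingers close. It gives the time, the measured TCP pose, the force, the opening and the grip force at its end, in the units of the state.
- status.observe(): the state, without advancing time (a new reading comes with each control period).
- grab_frame(name): name is "scene" or "top" or "wrist"; returns the picture (384x512x3 uint8, blue, green, red); there is no depth.
- camera_params(name): a dict with "K" (3x3 intrinsics, pixels), "rvec" (rotation vector, rad) and "tvec" (3), from world to camera coordinates, as OpenCV has them; the wrist camera has in their place "tool_from_camera" (4x4, takes a point from camera to tool coordinates, whose origin is the TCP and whose axes are the flange's). Camera axes: x right, y down, z forward; pixel columns grow to the right and rows downward; lengths in m; the calibration is good to about 2 mm. A picture is of the moment at which its call begins: read the wrist's pose just before it. camera_params takes no time and is no camera call.
- bot.job_done(): hands the job in; it is judged then, once.
Trained networks look in the newest picture that a camera, given by its name, has taken for a name from the list of things; names that differ only in an ending like _2 or _b are one class to them, and where a whole thing is asked for, a point or a joint stands for the part that bears it (a point fixed in the world has none). Each returns a list of dicts, best first, with "p" (0 to 1); they miss things now and then, are a little off and sometimes report something else, mostly with a low value. They report only what shows in the picture. A call takes as long as a camera call.
- search_frame(camera, name): "extent" ([left, top, right, bottom] as shares, 0 to 1, of the picture: columns of its width, rows of its height, round what is visible of it).
- silhouettes(camera, name): "mask" (384x512 bool, what is visible of it) and "extent" ([left, top, right, bottom] as shares, 0 to 1, of the picture: columns of its width, rows of its height, round what is visible of it).
The state is a dict: "clock": time; "qpos": joint angles; "qd": joint speeds; "joint_efforts": joint torques, N m; "position": TCP position; "tool_rot": TCP orientation; "force": force on the tool from outside, world axes, zero at the start; "moment": the same for the moment, N m; "grip_width": finger opening in m; "finger_force": force on a finger pad.
Only numpy, scipy, OpenCV 4.12 (cv2) and the standard library are available. Lean on these libraries where they do the work, as an engineer would, in place of code of your own. Each camera call takes 0.05 s, during which the arm holds its last target. There are 200 camera calls.

## Working session

There is one attempt and no reset: what is moved stays moved. The work goes in short steps, Python scripts to look and compute and a shell command to move; the robot and the scene stay as the last step left them, time stands still between calls to the robot, and variables do not carry over. Pictures are saved under pics/ and viewed, at most 14 in all, crops included, and the job is handed in when it is done.

```bash
ls; mkdir -p pics
python3 - <<'E'
from workcell import status, grab_frame, camera_params
import cv2,numpy as np
np.set_printoptions(precision=4,suppress=True)
s=status.observe();print({k:np.round(v,3) for k,v in s.items()})
a=grab_frame("top");b=grab_frame("scene")
cv2.imwrite("pics/top0.png",a);cv2.imwrite("pics/scene0.png",b)
for c in("top","scene","wrist"):print(c,camera_params(c))
E
```

```text
pics
{'clock': np.float64(0.0), 'qpos': array([-1.304,  0.522, -0.036,  1.6  ,  0.021,  1.021, -0.113]), 'qd': array([-0.   ,  0.001,  0.002,  0.   , -0.001,  0.001, -0.001]), 'joint_efforts': array([ -0.002, -92.713,   1.979, -36.992,   0.018,   0.008,  -0.   ]), 'position': array([0.206, 0.59 , 0.239]), 'tool_rot': array([-3.14 ,  0.   ,  2.805]), 'force': array([-0.053, -0.327,  0.713]), 'moment': array([-0.033, -0.017, -0.037]), 'finger_force': np.float64(0.0), 'grip_width': np.float64(0.085)}
top {'K': array([[443.8292,   0.    , 254.0792],
       [  0.    , 443.8292, 192.8447],
       [  0.    ,   0.    ,   1.    ]]), 'rvec': array([ 2.1766, -2.1847,  0.0592]), 'tvec': array([0.0002, 0.5265, 1.1293])}
scene {'K': array([[385.0271,   0.    , 257.039 ],
       [  0.    , 385.0271, 187.2925],
       [  0.    ,   0.    ,   1.    ]]), 'rvec': array([ 1.3732,  2.2342, -0.8559]), 'tvec': array([ 0.2468, -0.2989,  1.3946])}
wrist {'K': array([[317.7678,   0.    , 250.6914],
       [  0.    , 317.7678, 187.3399],
       [  0.    ,   0.    ,   1.    ]]), 'tool_from_camera': array([[-0.0007, -0.9612, -0.2759,  0.0696],
       [ 1.    , -0.0009,  0.0005,  0.0011],
       [-0.0007, -0.2759,  0.9612, -0.1358],
       [ 0.    ,  0.    ,  0.    ,  1.    ]])}
```

View pics/top0.png

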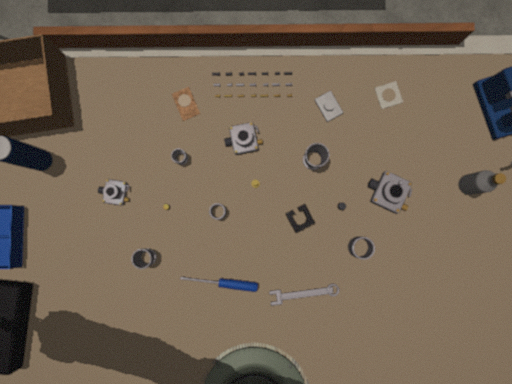

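View pics/scene0.png

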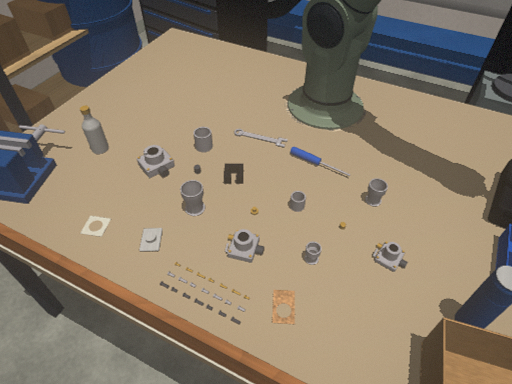

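The top view shows, with x up and y left:
- **Carburettors:** large (392,192), medium (243,138), small (115,192).
- **Spacer:** (300,218).
- **Tubes:** (316,155), (143,258), (180,156), (361,247) and (218,211).

Next I'll have the networks name them.

```bash
cat > h.py <<'E'
from workcell import status, grab_frame, camera_params, search_frame, silhouettes
import cv2,numpy as np
from scipy.spatial.transform import Rotation as Ro
from scipy.optimize import minimize
np.set_printoptions(precision=4,suppress=True)
def cam(name,s=None):
    p=camera_params(name)
    if name!="wrist":
        R=cv2.Rodrigues(np.array(p["rvec"]))[0];return np.array(p["K"]),R,np.array(p["tvec"]).ravel()
    s=s or status.observe()
    T=np.eye(4);T[:3,:3]=Ro.from_euler("xyz",s["tool_rot"]).as_matrix();T[:3,3]=s["position"]
    M=np.linalg.inv(T@np.array(p["tool_from_camera"]));return np.array(p["K"]),M[:3,:3],M[:3,3]
def proj(c,P):
    K,R,t=c;q=(np.atleast_2d(P)@R.T+t)@K.T;return q[:,:2]/q[:,2:]
def back(c,uv,z):
    K,R,t=c;d=R.T@np.linalg.inv(K)@np.array([uv[0],uv[1],1.]);o=-R.T@t
    return o+d*(z-o[2])/d[2]
A=np.linspace(0,2*np.pi,48,endpoint=False)
def ring(x,y,z,r):return np.c_[x+r*np.cos(A),y+r*np.sin(A),0*A+z]
# cylinders (z0,z1,r)
def trumpet(h,rm,rt,rf):return [(0,.004,rf),(0,h-.02,rt),(h-.02,h,rm)]
CYL={"trumpet_large_mid":trumpet(.084,.03,.023,.028),"trumpet_medium_mid":trumpet(.066,.025,.019,.023),
"trumpet_small_mid":trumpet(.05,.019,.0145,.018),"sleeve_wide_mid":[(0,.06,.028)],"sleeve_narrow_mid":[(0,.042,.021)]}
def render(c,cyl,x,y,base=0,S=4):
    m=np.zeros((384*S,512*S),np.uint8)
    for a,b,r in cyl:
        p=proj(c,np.r_[ring(x,y,base+a,r),ring(x,y,base+b,r)])
        cv2.fillConvexPoly(m,cv2.convexHull(np.round((p+.5)*S-.5).astype(np.int32)),1)
    return cv2.resize(m.astype(np.float32),(512,384),interpolation=cv2.INTER_AREA)
def fit(c,mask,cyl,base=0):
    v,u=np.nonzero(mask);h=base+max(b for _,b,_ in cyl)
    x0=back(c,(u.mean(),v.mean()),h*.6)[:2]
    f=lambda p:np.abs(render(c,cyl,p[0],p[1],base)-mask).sum()/mask.sum()
    r=minimize(f,x0,method="Nelder-Mead",options=dict(initial_simplex=[x0,x0+[.01,0],x0+[0,.01]],xatol=2e-4,maxiter=60))
    return r.x,r.fun
E
python3 - <<'E'
from h import *
grab_frame("top");c=cam("top")
for n in list(CYL)+["spacer_mid","carb_large_face","carb_medium_face","carb_small_face"]:
    r=silhouettes("top",n)
    for d in r[:3]:
        v,u=np.nonzero(d["mask"])
        o=[round(d["p"],2),np.round([u.mean(),v.mean()],1),len(u)]
        if n in CYL:o+=list(fit(c,d["mask"],CYL[n]))
        else:o+=[back(c,(u.mean(),v.mean()),.03 if n[0]=="s" else .035)]
        print(n,*o)
E
```

```text
trumpet_large_mid 0.65 [316.2 154.1] 419 [ 0.618  -0.1574] 0.37693914081145585
trumpet_medium_mid 0.62 [143.4 258. ] 360 [0.3626 0.2758] 0.20347222222222222
trumpet_small_mid 0.68 [217.9 210.2] 97 [0.4809 0.0901] 1.378221649484536
trumpet_small_mid 0.56 [315.7 155.7] 474 [ 0.6291 -0.1737] 0.7912710970464135
trumpet_small_mid 0.55 [176.4 153.7] 99 [0.6225 0.1926] 1.3371212121212122
sleeve_wide_mid 0.58 [360.6 248.5] 201 [ 0.3881 -0.2704] 1.5830223880597014
spacer_mid 0.54 [300.4 218.4] 336 [ 0.46   -0.1194  0.03  ]
carb_large_face 0.66 [390.3 191.8] 1238 [ 0.5266 -0.3473  0.035 ]
carb_large_face 0.31 [178.8 155. ] 164 [0.6234 0.1909 0.035 ]
carb_medium_face 0.64 [243.2 138. ] 823 [0.6666 0.0254 0.035 ]
carb_small_face 0.93 [114.7 191. ] 660 [0.5315 0.3544 0.035 ]
```

```bash
cat > go.py <<'E'
import sys
from h import *
def go(x,y,z,yawdeg=90):
    s=status.observe();R=Ro.from_euler("xyz",s["tool_rot"]).as_matrix()
    d=R.T@(np.array([x,y,z])-s["position"])/.06
    tw=(s["tool_rot"][2]-np.radians(yawdeg)+np.pi)%(2*np.pi)-np.pi
    print("rows",d.round(3),"twist",round(np.degrees(tw)/8,3),"q7",s["qpos"][6].round(2),"t",round(float(s["clock"]),2))
if __name__=="__main__":go(*map(float,sys.argv[1:]))
E
python3 go.py .53 .33 .25 90
python3 -m creep '[[-6.53,-2.31,-0.18,8.84,1],[-6.53,-2.31,-0.18,8.84,1],[-6.53,-2.31,-0.18,8.84,1],[-6.53,-2.31,-0.18,8.84,1],[-6.53,-2.31,-0.18,8.84,1]]' 40
python3 go.py .53 .33 .25 90
```

```text
rows [-6.519 -2.306 -0.179] twist 8.838 q7 -0.11 t 0.6
clock: 1.23
position: [0.4515, 0.3929, 0.2478]
tool_rot: [3.141, -0.0, 1.861]
force: [0.5, 0.0, -0.0]
grip_width: 0.0853
finger_force: 0.0
rows [-1.379  0.954 -0.038] twist 2.081 q7 -0.41 t 1.23
```

```bash
python3 -m creep '[[-1.38,0.954,0,2.08,1],[-1.38,0.954,0,2.08,1],[-1.38,0.954,0,2.08,1],[-1.38,0.954,0,2.08,1]]'
python3 - <<'E'
from h import *
s=status.observe();a=grab_frame("wrist");cv2.imwrite("pics/w1.png",a);c=cam("wrist",s);print(s["position"],s["tool_rot"])
for n,z in [("carb_small_face",.046),("trumpet_small_mid",.05),("sleeve_narrow_mid",.04),("carb_medium_face",.052)]:
    for d in silhouettes("wrist",n)[:2]:
        v,u=np.nonzero(d["mask"]);e=d["extent"];print(n,round(d["p"],2),[u.mean().round(),v.mean().round()],len(u),back(c,(u.mean(),v.mean()),z))
        if n in CYL:print(fit(c,d["mask"],CYL[n]))
E
python3 go.py .60 .10 .25 90
```

```text
clock: 1.72
position: [0.5284, 0.3324, 0.2473]
tool_rot: [-3.141, -0.0, 1.579]
force: [0.1, -0.1, 0.1]
grip_width: 0.0854
finger_force: 0.0
[0.5284 0.3324 0.2473] [-3.141  -0.0002  1.5785]
trumpet_small_mid 0.7 [np.float64(326.0), np.float64(274.0)] 1244 [0.6191 0.2022 0.05  ]
(array([0.6244, 0.1905]), np.float64(0.048985128617363344))
sleeve_narrow_mid 0.67 [np.float64(216.0), np.float64(323.0)] 533 [0.4861 0.1248 0.04  ]
(array([0.4855, 0.1113]), np.float64(1.5052767354596623))
carb_medium_face 0.38 [np.float64(341.0), np.float64(340.0)] 85 [0.6438 0.1106 0.052 ]
rows [-3.884  1.164 -0.043] twist 0.055 q7 -0.49 t 1.98
```

View pics/w1.png

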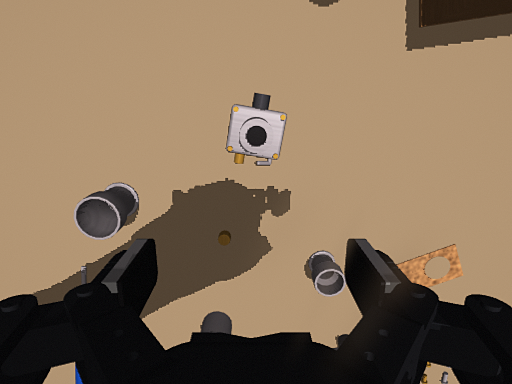

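The wrist view shows the small carburettor's face at (256,136), the small trumpet at (326,274) and the medium trumpet at (107,212). The silhouette fit for the small trumpet is tight. I'll add a barrel ring fit, then move on.

```bash
cat >> h.py <<'E'
def ringfit(c,img,x0,z,r,rng=.02,bore=None):
    """barrel edge: maximise mean radial brightness step (inside brighter) along projected circle"""
    g=cv2.GaussianBlur(cv2.cvtColor(img,cv2.COLOR_BGR2GRAY),(0,0),.6).astype(np.float32)
    def samp(x,y,rr):
        p=proj(c,ring(x,y,z,rr)).astype(np.float32)
        return cv2.remap(g,p[:,:1],p[:,1:],cv2.INTER_LINEAR).ravel()
    f=lambda p,dr=.0015:-np.mean(np.clip(samp(p[0],p[1],r-dr)-samp(p[0],p[1],r+dr),-40,40))
    G=np.arange(-rng,rng+1e-6,.001)
    b=min((f((x0[0]+i,x0[1]+j)),x0[0]+i,x0[1]+j) for i in G for j in G)
    q=minimize(f,b[1:],method="Nelder-Mead",options=dict(initial_simplex=[b[1:],(b[1]+.001,b[2]),(b[1],b[2]+.001)],xatol=1e-4))
    return q.x,-q.fun
E
python3 - <<'E'
from h import *
s=status.observe();a=grab_frame("wrist");c=cam("wrist",s)
x0=back(c,(256,136),.046);print(x0)
x,f=ringfit(c,a,x0[:2],.046,.018);print(x,f)
b=a.copy();p=proj(c,ring(*x,.046,.018));cv2.polylines(b,[np.round(p*8).astype(np.int32)],True,(0,255,0),1,shift=3)
cv2.imwrite("pics/r1.png",cv2.resize(b[80:190,200:310],None,fx=5,fy=5,interpolation=cv2.INTER_CUBIC))
for d in silhouettes("wrist","trumpet_medium_mid")[:2]:print(d["p"],fit(c,d["mask"],CYL["trumpet_medium_mid"]))
E
python3 -m creep '[[-3.88,1.16,0,0,1],[-3.88,1.16,0,0,1],[-3.88,1.16,0,0,1],[-3.88,1.16,0,0,1],[-3.88,1.16,0,0,1]]'
python3 - <<'E'
from h import *
s=status.observe();a=grab_frame("wrist");cv2.imwrite("pics/w2.png",a);c=cam("wrist",s);print(s["position"],s["tool_rot"])
for n in CYL:
    for d in silhouettes("wrist",n)[:2]:print(n,round(d["p"],2),d["mask"].sum(),*fit(c,d["mask"],CYL[n]))
E
python3 go.py .50 -.23 .25 90
```

```text
[0.5346 0.3634 0.046 ]
[0.5358 0.3625] 22.6888427734375
0.82 (array([0.3655, 0.2771]), np.float64(0.06292998785916633))
clock: 2.7
position: [0.6009, 0.0945, 0.2477]
tool_rot: [3.141, 0.002, 1.571]
force: [-0.4, 0.5, -0.2]
grip_width: 0.0853
finger_force: 0.0
[0.6009 0.0945 0.2477] [3.1408 0.0016 1.5707]
trumpet_large_mid 0.66 692 [ 0.6135 -0.1099] 3.9646856936416186
trumpet_medium_mid 0.65 264 [0.3646 0.2784] 0.04640151515151515
trumpet_small_mid 0.62 937 [0.6244 0.1914] 0.38707310565635006
sleeve_narrow_mid 0.7 1241 [0.4825 0.0928] 0.25468372280419016
rows [-5.499 -1.707 -0.045] twist 0.057 q7 -0.08 t 3.0
```

View pics/r1.png

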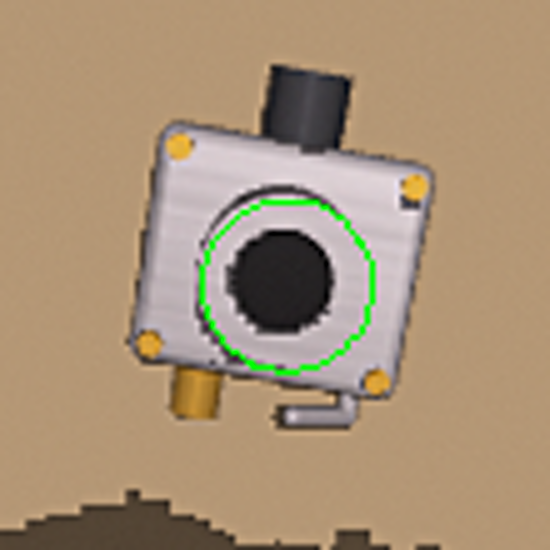

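View pics/w2.png

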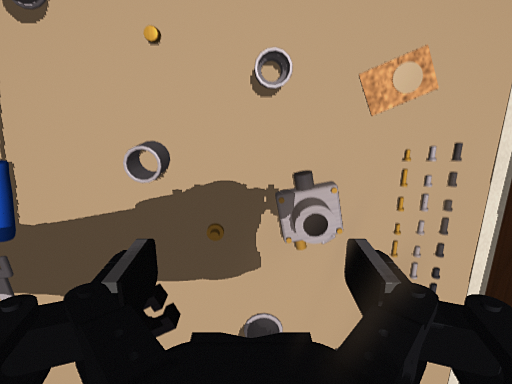

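The ring fit on the small carburettor is about 1 px off the bore; the bore's dark disc centroid is the better mark. The second view shows the medium carburettor's bore at (315,223), the small trumpet at (273,68) and the narrow sleeve at (147,162).

```bash
cat >> h.py <<'E'
def bore(c,img,xy,z,win=.014,th=70):
    p=proj(c,ring(*xy,z,win));g=cv2.cvtColor(img,cv2.COLOR_BGR2GRAY)
    m=np.zeros(g.shape,np.uint8);cv2.fillConvexPoly(m,np.round(p).astype(np.int32),1)
    n,l,st,ce=cv2.connectedComponentsWithStats(((g<th)&(m>0)).astype(np.uint8))
    k=1+np.argmax(st[1:,4]);return back(c,ce[k],z)[:2],ce[k],st[k]
E
python3 - <<'E'
from h import *
s=status.observe();a=grab_frame("wrist");c=cam("wrist",s)
x0=back(c,(315,223),.052)
print("med",x0,bore(c,a,x0[:2],.052,.02),ringfit(c,a,x0[:2],.052,.023,.006))
# small carb from first picture
a=cv2.imread("pics/w1.png");c=cam("wrist",dict(position=np.array([.5284,.3324,.2473]),tool_rot=[-3.141,-.0002,1.5785]))
print("small",bore(c,a,(.5346,.3634),.046,.016))
E
python3 -m creep '[[-4.4,-1.67,0,0,1],[-4.4,-1.67,0,0,1],[-4.4,-1.67,0,0,1],[-4.4,-1.67,0,0,1],[-4.4,-1.67,0,0,1]]'
python3 - <<'E'
from h import *
s=status.observe();a=grab_frame("wrist");cv2.imwrite("pics/w3.png",a);c=cam("wrist",s);print(s["position"],s["tool_rot"])
for n in CYL:
    for d in silhouettes("wrist",n)[:2]:print(n,round(d["p"],2),d["mask"].sum(),*fit(c,d["mask"],CYL[n]))
for n in ("spacer_mid","carb_large_face"):
    for d in silhouettes("wrist",n)[:2]:
        v,u=np.nonzero(d["mask"]);print(n,round(d["p"],2),u.mean(),v.mean(),len(u))
E
```

```text
med [0.6731 0.036  0.052 ] (array([0.6744, 0.0271]), array([315.69  , 230.4232]), array([304, 221,  24,  19, 371], dtype=int32)) (array([0.6745, 0.0254]), np.float64(25.22450828552246))
small (array([0.5345, 0.3638]), array([255.9128, 135.5763]), array([246, 126,  21,  20, 321], dtype=int32))
clock: 3.68
position: [0.5002, -0.1676, 0.2478]
tool_rot: [3.141, 0.001, 1.575]
force: [0.5, 1.2, 0.1]
grip_width: 0.0858
finger_force: 0.0
[ 0.5002 -0.1676  0.2478] [3.1412 0.0005 1.5748]
trumpet_large_mid 0.74 3612 [ 0.6193 -0.1569] 0.12164313399778516
sleeve_wide_mid 0.83 1540 [ 0.3901 -0.2705] 0.8030438311688312
spacer_mid 0.8 216.19324391455538 116.35171385991057 2013
carb_large_face 0.94 272.733101499674 296.888285155401 4601
```

View pics/w3.png

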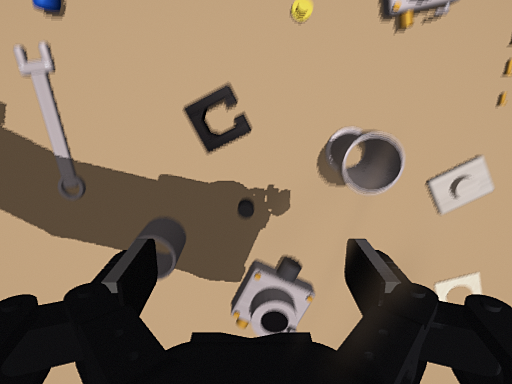

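The spacer is at (217,118) with its notch pointing right and slightly up in the image, so its yaw is about +25°. The large trumpet is at (370,160). The large carburettor at (273,300) is partly hidden, so I'll hover over it next to find the key.

```bash
cat >> h.py <<'E'
def boxmask(c,x,y,a,z0,z1,h,S=4):
    m=np.zeros((384*S,512*S),np.uint8);q=np.array([[1,1],[1,-1],[-1,-1],[-1,1]])*h
    R=np.array([[np.cos(a),-np.sin(a)],[np.sin(a),np.cos(a)]]);q=q@R.T+[x,y]
    p=proj(c,np.r_[np.c_[q,[z0]*4],np.c_[q,[z1]*4]])
    cv2.fillConvexPoly(m,cv2.convexHull(np.round((p+.5)*S-.5).astype(np.int32)),1)
    return cv2.resize(m.astype(np.float32),(512,384),interpolation=cv2.INTER_AREA)
def boxfit(c,mask,x0,a0,base=0):
    cs,_=cv2.findContours(mask.astype(np.uint8),0,2);k=np.zeros(mask.shape,np.uint8)
    cv2.fillConvexPoly(k,cv2.convexHull(max(cs,key=cv2.contourArea)),1)
    f=lambda p:np.abs(boxmask(c,p[0],p[1],p[2],base,base+.03,.028)-k).sum()/k.sum()
    x=np.r_[x0,a0];r=minimize(f,x,method="Nelder-Mead",options=dict(initial_simplex=[x,x+[.008,0,0],x+[0,.008,0],x+[0,0,.2]],xatol=2e-4,maxiter=120))
    return r.x[:2],np.degrees(r.x[2]),r.fun
E
python3 - <<'E'
from h import *
s=status.observe();a=grab_frame("wrist");c=cam("wrist",s)
d=silhouettes("wrist","spacer_mid")[0];x0=back(c,(217,118),.02)[:2];print(x0,boxfit(c,d["mask"],x0,.43))
d=silhouettes("wrist","trumpet_large_mid")[0];print(fit(c,d["mask"],CYL["trumpet_large_mid"]))
E
python3 -m creep '[[-3.2,0.4,0,0,1],[-3.2,0.4,0,0,1],[-3.2,0.4,0,0,1],[-3.2,0.4,0,0,1],[-3.2,0.4,0,0,1]]'
python3 - <<'E'
from h import *
s=status.observe();a=grab_frame("wrist");cv2.imwrite("pics/w4.png",a);print(s["position"],s["tool_rot"])
cv2.imwrite("pics/w4c.png",cv2.resize(a[60:240,170:370],None,fx=3,fy=3,interpolation=cv2.INTER_CUBIC))
E
```

```text
[ 0.4648 -0.1164] (array([ 0.4648, -0.1184]), np.float64(27.02186199370178), np.float64(0.02748414376321353))
(array([ 0.6194, -0.1568]), np.float64(0.12226908185840708))
clock: 4.85
position: [0.5265, -0.3568, 0.247]
tool_rot: [-3.141, -0.0, 1.577]
force: [0.2, 0.4, 0.1]
grip_width: 0.0852
finger_force: 0.0
[ 0.5265 -0.3568  0.247 ] [-3.141  -0.0005  1.5765]
```

View pics/w4c.png

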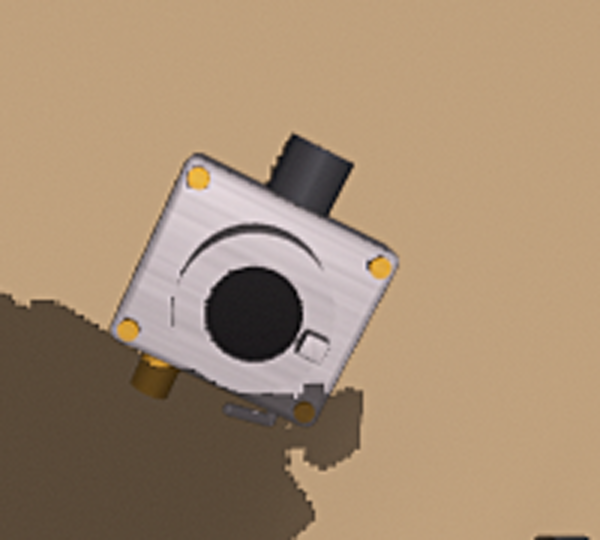

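The large carburettor's bore is at crop (254,314) and its key at (313,347), so the key points right and down, about -27°. I'll compute it.

```bash
python3 - <<'E'
from h import *
c=cam("wrist",dict(position=np.array([.5265,-.3568,.247]),tool_rot=[-3.141,-.0005,1.5765]))
a=cv2.imread("pics/w4.png");f=lambda u,v:np.array([170+(u-1)/3,60+(v-1)/3])
x0=back(c,f(254,314),.06)[:2];b=bore(c,a,x0,.06,.018);print(b,ringfit(c,a,x0,.06,.028,.006))
k=back(c,f(313,347),.07)[:2];d=k-b[0];print("key",k,np.hypot(*d),np.degrees(np.arctan2(*d[::-1])))
S=[back(c,f(*q),.03)[:2] for q in((198,178),(380,267),(305,411),(128,330))]
for i,j in((0,1),(3,2),(0,3),(1,2)):d=S[j]-S[i];print(np.hypot(*d),np.degrees(np.arctan2(*d[::-1])))
print("screw mean",np.mean(S,0))
E
python3 go.py .4648 -.1184 .15 27
```

```text
(array([ 0.5309, -0.3532]), array([254.2389, 164.2135]), array([239, 149,  32,  31, 787], dtype=int32)) (array([ 0.5319, -0.3547]), np.float64(22.42333984375))
key [ 0.5509 -0.3625] 0.022026690973583125 -24.984008235287664
0.07469115459954388 -25.457492902142224
0.07488463043918758 -25.17475010911793
0.06262875735037385 -115.49279194873367
0.06225939724942482 -115.3157893063541
screw mean [ 0.531  -0.3537]
rows [ 3.965 -1.005  1.623] twist 7.925 q7 0.72 t 4.9
```

```bash
python3 -m creep '[[3.96,-1,1,7.9,1],[3.96,-1,1,7.9,1],[3.96,-1,1,7.9,1],[3.96,-1,1,7.9,1],[3.96,-1,1,7.9,1]]'; python3 go.py .4648 -.1184 .18 27
```

```text
clock: 5.52
position: [0.4639, -0.1139, 0.1868]
tool_rot: [-3.138, -0.0, 0.641]
force: [0.4, -1.0, -0.2]
grip_width: 0.0852
finger_force: 0.0
rows [-0.032  0.069  0.112] twist 1.215 q7 -0.42 t 5.53
```

```bash
python3 -m creep '[[-0.03,0.07,0.1,1.2,1],[-0.03,0.07,0.1,1.2,1],[-0.03,0.07,0.1,1.2,1]]'
python3 - <<'E'
from h import *
s=status.observe();a=grab_frame("wrist");c=cam("wrist",s);print(s["position"],s["tool_rot"])
d=silhouettes("wrist","spacer_mid")[0];print(d["p"],boxfit(c,d["mask"],(.4648,-.1184),.47))
cv2.imwrite("pics/w5.png",a)
E
```

```text
clock: 5.9
position: [0.4662, -0.1236, 0.1816]
tool_rot: [-3.141, -0.0, 0.477]
force: [1.4, -0.8, -0.8]
grip_width: 0.0852
finger_force: 0.0
[ 0.4662 -0.1236  0.1816] [-3.1413 -0.0003  0.4765]
0.79 (array([ 0.4643, -0.1183]), np.float64(27.21440514955014), np.float64(0.021161290322580645))
```

```bash
python3 go.py .4645 -.1184 .012 27.1
```

```text
rows [ 0.016 -0.096  2.828] twist 0.011 q7 -0.53 t 6.0
```

```bash
python3 -m creep '[[0.016,-0.1,0.5,0,1],[0.016,-0.1,1.3,0,1],[0.016,-0.1,2.1,0,1],[0.016,-0.1,2.6,0,1],[0.016,-0.1,2.82,0,1]]'
python3 -m creep '[[0,0,0,0,1],[0,0,0,0,0.5],[0,0,0,0,0.3],[0,0,0,0,0.3],[0,0,0,0,0.3]]' 40
python3 -m creep '[[0,0,0,0,0.3],[0,0,0,0,0.3],[0,0,0,0,0.3]]' 40; python3 go.py .531 -.3535 .12 -25.3
```

```text
clock: 6.62
position: [0.4638, -0.1185, 0.0111]
tool_rot: [-3.14, 0.001, 0.473]
force: [0.2, 0.0, 0.3]
grip_width: 0.0852
finger_force: 0.0
clock: 7.25
position: [0.465, -0.1185, 0.0133]
tool_rot: [3.141, -0.002, 0.472]
force: [-1.8, 0.4, 13.4]
grip_width: 0.0553
finger_force: 40.1
clock: 7.62
position: [0.465, -0.1185, 0.0134]
tool_rot: [3.141, -0.002, 0.472]
force: [-2.4, 0.3, 13.4]
grip_width: 0.0552
finger_force: 40.1
rows [-0.799  3.99  -1.775] twist 6.545 q7 -0.31 t 7.62
```

```bash
python3 -m creep '[[0,0,0,0,0.9],[0,0,0,0,0.9],[0,0,-0.09,0,0.9],[0,0,-0.09,0,0.9],[0,0,-0.09,0,0.3]]'
python3 -m creep '[[0,0,0,0,0.3],[0,0,0,0,0.3],[0,0,0,0,0.3],[0,0,0,0,0.3]]' 40; python3 go.py .531 -.3535 .15 -25.3
```

```text
clock: 8.25
position: [0.4644, -0.1185, 0.0177]
tool_rot: [3.141, -0.0, 0.472]
force: [-0.2, 0.4, -0.3]
grip_width: 0.0606
finger_force: 0.0
clock: 8.75
position: [0.4643, -0.1185, 0.0178]
tool_rot: [-3.141, -0.0, 0.472]
force: [-1.9, 1.7, 9.2]
grip_width: 0.0553
finger_force: 40.8
rows [-0.79   3.994 -2.204] twist 6.541 q7 -0.31 t 8.75
```

```bash
python3 -m creep '[[0,0,-0.6,0,0.3],[0,0,-1.4,0,0.3],[0,0,-2.0,0,0.3],[0,0,-2.2,0,0.3],[0,0,-2.2,0,0.3]]'; python3 go.py .531 -.3535 .15 -25.3
```

```text
clock: 9.38
position: [0.4645, -0.1182, 0.1495]
tool_rot: [3.141, -0.001, 0.472]
force: [0.4, 0.4, -1.2]
grip_width: 0.055
finger_force: 44.6
rows [-0.797  3.996 -0.008] twist 6.545 q7 -0.48 t 9.38
```

```bash
python3 -m creep '[[-0.2,1,0,1.3,0.3],[-0.4,2,0,2.6,0.3],[-0.6,3,0,3.9,0.3],[-0.8,3.7,0,5.2,0.3],[-0.8,4,0,6.54,0.3]]';python3 -m creep '[[0,0,0,0,0.3],[0,0,0,0,0.3],[0,0,0,0,0.3]]'; python3 go.py .531 -.3535 .10 -25.3
```

```text
clock: 10.0
position: [0.5293, -0.357, 0.1474]
tool_rot: [3.141, 0.002, -0.45]
force: [0.0, 0.4, -0.8]
grip_width: 0.0547
finger_force: 44.5
clock: 10.38
position: [0.5306, -0.3532, 0.1493]
tool_rot: [-3.141, 0.0, -0.439]
force: [0.7, -0.3, -0.6]
grip_width: 0.0551
finger_force: 44.5
rows [0.009 0.002 0.822] twist 0.021 q7 -0.92 t 10.38
```

Run:
```python
from h import *
s=status.observe();a=grab_frame("wrist");c=cam("wrist",s);cv2.imwrite("pics/w6.png",a);print(s["position"],np.degrees(s["tool_rot"][2]))
for d in silhouettes("wrist","spacer_mid")[:1]:print(d["p"],d["mask"].sum(),boxfit(c,d["mask"],s["position"][:2],s["tool_rot"][2],s["position"][2]-.0178))
```

```text
[ 0.5306 -0.3532  0.1493] -25.132682694570494
0.87 14089 (array([ 0.5303, -0.3516]), np.float64(-25.120615590302855), np.float64(0.009250670700382442))
```

View pics/w6.png

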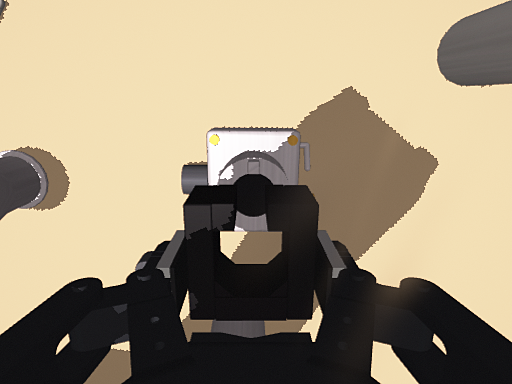

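Run:
```python
from h import *
s=status.observe();c=cam("wrist",s)
a=np.radians(-25.3);R=np.array([[np.cos(a),-np.sin(a)],[np.sin(a),np.cos(a)]])
for q in((.0374,.0312),(.0374,-.0312)):print(proj(c,np.r_[R@q+[.531,-.3535],.03]))
img=cv2.imread("pics/w6.png");h=cv2.cvtColor(img,cv2.COLOR_BGR2HSV)[120:160,190:310]
m=((h[...,1]>150)&(h[...,0]<35)).astype(np.uint8);n,l,st,ce=cv2.connectedComponentsWithStats(m)
print([(ce[i]+[190,120],st[i,4]) for i in range(1,n) if st[i,4]>15])
# key top via bright square: project expected
print("key",proj(c,np.r_[R@[.0225,0]+[.531,-.3535],.07]))
```

```text
[[213.5237 138.4461]]
[[291.444  138.5602]]
[(array([292.36  , 139.7467]), np.int32(75))]
key [[252.645  167.2777]]
```

```bash
python3 go.py .5304 -.3538 .082 -25.3; python3 -m creep '[[0,0.01,0.4,0.02,0.3],[0,0.01,0.8,0.02,0.3],[0,0.01,1.0,0.02,0.3],[0,0.01,1.12,0.02,0.3],[0,0.01,1.12,0.02,0.3]]'; python3 go.py .5304 -.3538 .0778 -25.3
```

```text
rows [-0.004  0.009  1.129] twist 0.014 q7 -0.92 t 10.47
clock: 11.1
position: [0.5305, -0.3547, 0.0826]
tool_rot: [3.142, -0.0, -0.444]
force: [0.1, 0.8, -1.1]
grip_width: 0.0547
finger_force: 44.5
rows [-0.007 -0.013  0.08 ] twist -0.017 q7 -0.87 t 11.1
```

```bash
python3 -m creep '[[0,-0.01,0.03,0,0.3],[0,-0.01,0.06,0,0.3],[0,-0.01,0.07,0,0.3],[0,-0.01,0.08,0,0.3]]'; python3 -m creep '[[0,0,0.01,0,0.3],[0,0,0.015,0,0.3]]'
```

```text
clock: 11.6
position: [0.5307, -0.3542, 0.0779]
tool_rot: [-3.141, -0.0, -0.444]
force: [-2.4, 3.7, 11.2]
grip_width: 0.0554
finger_force: 45.9
clock: 11.85
position: [0.5307, -0.3542, 0.0778]
tool_rot: [-3.141, -0.0, -0.444]
force: [-5.5, 6.1, 22.8]
grip_width: 0.0554
finger_force: 47.2
```

Contact is at the expected height. I'll open slowly and rise.

```bash
python3 -m creep '[[0,0,-0.01,0,0.7],[0,0,-0.01,0,0.9],[0,0,-0.01,0,1],[0,0,-0.01,0,1],[0,0,-0.5,0,1]]'; python3 -m creep '[[0,0,-1,0,1],[0,0,-1.6,0,1],[0,0,-1.6,0,1],[0,0,-1.6,0,1]]'
python3 - <<'E'
from h import *
s=status.observe();a=grab_frame("wrist");c=cam("wrist",s);cv2.imwrite("pics/w7.png",a);print(s["position"],np.degrees(s["tool_rot"][2]))
for d in silhouettes("wrist","spacer_mid")[:1]:print(d["p"],d["mask"].sum(),boxfit(c,d["mask"],(.5307,-.3542),-.44,.06))
E
python3 go.py .6244 .1905 .2 100;python3 go.py .535 -.2 .25 80
```

```text
clock: 12.48
position: [0.5298, -0.3535, 0.1055]
tool_rot: [-3.141, 0.003, -0.444]
force: [-0.0, -0.7, 0.6]
grip_width: 0.0855
finger_force: 0.0
clock: 12.98
position: [0.5306, -0.3537, 0.202]
tool_rot: [-3.141, 0.001, -0.444]
force: [-0.0, -0.6, -1.5]
grip_width: 0.0855
finger_force: 0.0
[ 0.5306 -0.3537  0.202 ] -25.436491807123026
0.58 3726 (array([ 0.5309, -0.3526]), np.float64(-25.58775918017622), np.float64(0.01638094762095162))
rows [-2.482 -8.865  0.031] twist -15.681 q7 -0.96 t 13.07
rows [-1.032 -2.348 -0.805] twist -13.181 q7 -0.96 t 13.07
```

View pics/w7.png

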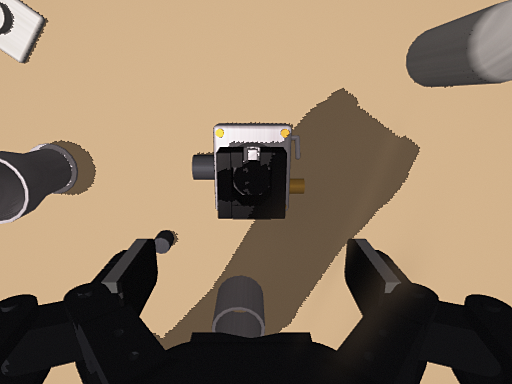

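The spacer is seated square, with the key showing in its notch at (253,154). Next is the small trumpet.

```bash
python3 -m creep '[[-1,-1,0,-1.3,1],[-2,-2,0,-2.6,1],[-2.48,-3,0,-3.9,1],[-2.48,-4,0,-5.2,1],[-2.48,-5,0,-6.5,1]]'; python3 go.py .6244 .1905 .2 60
```

```text
clock: 13.7
position: [0.5124, -0.0519, 0.2024]
tool_rot: [-3.141, 0.0, 0.469]
force: [1.1, -1.0, -0.4]
grip_width: 0.0854
finger_force: 0.0
rows [ 3.493 -2.76   0.04 ] twist -4.139 q7 -0.67 t 13.7
```

```bash
python3 -m creep '[[0.7,-0.6,0,-1.3,1],[1.4,-1.2,0,-2.6,1],[2.1,-1.8,0,-3.9,1],[2.8,-2.4,0,-4.14,1],[3.49,-2.76,0,-4.14,1]]'; python3 -m creep '[[0,0,0,0,1],[0,0,0,0,1],[0,0,0,0,1]]'
python3 - <<'E'
from h import *
s=status.observe();a=grab_frame("wrist");c=cam("wrist",s);cv2.imwrite("pics/w8.png",a);print(s["position"],np.degrees(s["tool_rot"][2]))
for d in silhouettes("wrist","trumpet_small_mid")[:2]:print(d["p"],d["mask"].sum(),fit(c,d["mask"],CYL["trumpet_small_mid"]))
E
python3 go.py .6244 .1905 .03 60
```

```text
clock: 14.32
position: [0.626, 0.1901, 0.2017]
tool_rot: [-3.14, 0.001, 1.044]
force: [0.1, -0.6, 0.5]
grip_width: 0.0856
finger_force: 0.0
clock: 14.7
position: [0.6258, 0.1865, 0.2026]
tool_rot: [-3.141, 0.001, 1.04]
force: [0.5, -0.1, 0.7]
grip_width: 0.0854
finger_force: 0.0
[0.6258 0.1865 0.2026] 59.59135577462665
0.86 1216 (array([0.6239, 0.1913]), np.float64(0.23977179276315788))
rows [ 0.039 -0.052  2.881] twist -0.048 q7 -0.58 t 14.8
```

```bash
python3 -m creep '[[0.04,-0.05,0.6,0,1],[0.04,-0.05,1.4,0,1],[0.04,-0.05,2.2,0,1],[0.04,-0.05,2.7,0,1],[0.04,-0.05,2.87,0,1]]'; python3 -m creep '[[0,0,0,0,1],[0,0,0,0,0.6],[0,0,0,0,0.3],[0,0,0,0,0.3],[0,0,0,0,0.3]]' 30;  python3 -m creep '[[0,0,0,0,0.3],[0,0,0,0,0.3],[0,0,0,0,0.3],[0,0,0,0,0.3]]'
```

```text
clock: 15.42
position: [0.624, 0.1906, 0.0291]
tool_rot: [-3.14, 0.002, 1.041]
force: [0.8, -0.3, -0.2]
grip_width: 0.0852
finger_force: 0.0
clock: 16.05
position: [0.6251, 0.1914, 0.0313]
tool_rot: [3.141, -0.001, 1.042]
force: [-1.4, -1.2, 6.5]
grip_width: 0.0357
finger_force: 30.2
clock: 16.55
position: [0.6251, 0.1914, 0.0313]
tool_rot: [3.141, -0.001, 1.042]
force: [-2.4, -0.4, 7.9]
grip_width: 0.0359
finger_force: 30.2
```

```bash
python3 -m creep '[[0,0,-0.4,0,0.3],[0,0,-1.2,0,0.3],[0,0,-1.9,0,0.3],[0,0,-2.1,0,0.3],[0,0,-2.1,0,0.3]]'; python3 go.py .5345 .3635 .157 60
```

```text
clock: 17.18
position: [0.6248, 0.1914, 0.1569]
tool_rot: [3.141, -0.001, 1.042]
force: [0.6, 0.5, -1.2]
grip_width: 0.0361
finger_force: 30.7
rows [ 1.716 -2.747 -0.002] twist -0.04 q7 -0.56 t 17.18
```

```bash
python3 -m creep '[[0.35,-0.55,0,0,0.3],[0.7,-1.1,0,0,0.3],[1.1,-1.7,0,0,0.3],[1.5,-2.3,0,0,0.3],[1.72,-2.75,0,0,0.3]]'; python3 -m creep '[[0,0,0,0,0.3],[0,0,0,0,0.3],[0,0,0,0,0.3]]'
python3 - <<'E'
from h import *
s=status.observe();a=grab_frame("wrist");c=cam("wrist",s);cv2.imwrite("pics/w9.png",a);print(s["position"],np.degrees(s["tool_rot"][2]))
for d in silhouettes("wrist","trumpet_small_mid")[:1]:print(d["p"],d["mask"].sum(),fit(c,d["mask"],CYL["trumpet_small_mid"],s["position"][2]-.0313))
b=grab_frame("scene");cv2.imwrite("pics/s9.png",b)
E
python3 go.py .5345 .3635 .08 60
```

```text
clock: 17.8
position: [0.5326, 0.3653, 0.1546]
tool_rot: [-3.14, 0.002, 1.043]
force: [-0.3, -0.3, -1.3]
grip_width: 0.0364
finger_force: 30.6
clock: 18.18
position: [0.5349, 0.3624, 0.1561]
tool_rot: [3.141, 0.001, 1.04]
force: [0.3, 0.8, -0.8]
grip_width: 0.0357
finger_force: 30.6
[0.5349 0.3624 0.1561] 59.58474517251584
0.64 7795 (array([0.5341, 0.3617]), np.float64(0.052317190506735084))
rows [ 0.006 -0.01   1.274] twist -0.049 q7 -0.85 t 18.32
```

View pics/w9.png

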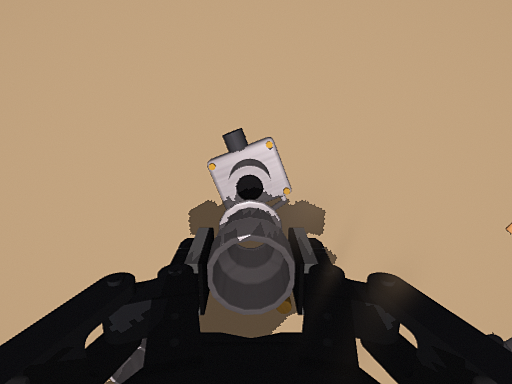

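The small trumpet is held upright. The carburettor's screws show at (211,166), (270,145) and (287,190), which lets me cross-check its centre.

```bash
cat >> h.py <<'E'
def screws(c,img,xy,z,rad):
    h=cv2.cvtColor(img,cv2.COLOR_BGR2HSV);m=np.zeros(h.shape[:2],np.uint8)
    cv2.fillConvexPoly(m,np.round(proj(c,ring(*xy,z,rad))).astype(np.int32),1)
    k=((h[...,1]>150)&(h[...,0]>12)&(h[...,0]<35)&(h[...,2]>110)&(m>0)).astype(np.uint8)
    n,l,st,ce=cv2.connectedComponentsWithStats(k)
    return [(back(c,ce[i],z)[:2].round(4),ce[i].round(1),st[i,4]) for i in range(1,n) if st[i,4]>6]
E
python3 - <<'E'
from h import *
c1=cam("wrist",dict(position=np.array([.5284,.3324,.2473]),tool_rot=[-3.141,-.0002,1.5785]))
c9=cam("wrist");
for c,f in((c1,"w1"),(c9,"w9")):
    for q in screws(c,cv2.imread(f"pics/{f}.png"),(.5345,.3635),.016,.042):print(f,*q)
c2=cam("wrist",dict(position=np.array([.6009,.0945,.2477]),tool_rot=[3.1408,.0016,1.5707]))
for q in screws(c2,cv2.imread("pics/w2.png"),(.6744,.0271),.022,.05):print("med",*q)
E
```

```text
w1 [0.5111 0.3905] [235.5 108.6] 17
w1 [0.5641 0.3817] [282.5 117. ] 16
w1 [0.5038 0.3458] [229.5 148.2] 18
w1 [0.5145 0.3341] [238.7 158.3] 83
w1 [0.5568 0.3373] [274.9 155.8] 17
w9 [0.5642 0.3818] [268.7 144.2] 33
w9 [0.5108 0.3904] [211.6 166.3] 32
w9 [0.5571 0.337 ] [286.3 190.7] 29
med [0.7   0.059] [333.9 189.8] 17
med [0.7103 0.0067] [339.2 230.5] 18
med [ 0.6482 -0.0057] [288.5 239.8] 18
med [ 0.6635 -0.0127] [300.6 244.9] 70
```

```bash
python3 go.py .5344 .3641 .082 60;python3 -m creep '[[0,-0.01,0.4,0,0.3],[0,-0.01,0.8,0,0.3],[0,-0.01,1.05,0,0.3],[0,-0.01,1.2,0,0.3],[0,-0.01,1.2,0,0.3]]'; python3 go.py .5344 .3641 .0773 60
```

```text
rows [ 0.014 -0.016  1.24 ] twist -0.049 q7 -0.85 t 18.32
clock: 18.95
position: [0.5339, 0.3638, 0.0844]
tool_rot: [-3.141, 0.0, 1.041]
force: [0.5, -0.3, -0.5]
grip_width: 0.0358
finger_force: 30.7
rows [0.009 0.004 0.118] twist -0.042 q7 -0.81 t 18.95
```

```bash
python3 -m creep '[[0.01,0,0.03,0,0.3],[0.01,0,0.06,0,0.3],[0.01,0,0.09,0,0.3],[0.01,0,0.11,0,0.3],[0.01,0,0.11,0,0.3]]'; python3 -m creep '[[0,0,0.01,0,0.3],[0,0,0.01,0,0.3]]'
```

```text
clock: 19.58
position: [0.5342, 0.3644, 0.0778]
tool_rot: [-3.142, 0.0, 1.041]
force: [0.7, -0.3, -0.4]
grip_width: 0.0358
finger_force: 30.7
clock: 19.82
position: [0.5343, 0.3645, 0.0774]
tool_rot: [3.142, -0.0, 1.041]
force: [-0.0, -0.3, 0.7]
grip_width: 0.0361
finger_force: 30.8
```

```bash
python3 -m creep '[[0,0,0.01,0,0.3],[0,0,0.01,0,0.3]]';  python3 -m creep '[[0,0,0.01,0,0.3],[0,0,0.01,0,0.3]]'
```

```text
clock: 20.08
position: [0.5343, 0.3645, 0.0773]
tool_rot: [-3.141, -0.0, 1.041]
force: [-3.2, -0.3, 11.4]
grip_width: 0.036
finger_force: 31.7
clock: 20.32
position: [0.5344, 0.3646, 0.0773]
tool_rot: [-3.141, -0.001, 1.041]
force: [-6.9, -1.8, 19.4]
grip_width: 0.036
finger_force: 32.7
```

```bash
python3 -m creep '[[0,0,-0.02,0,0.3],[0,0,-0.02,0,0.6],[0,0,-0.02,0,0.9],[0,0,-0.02,0,1],[0,0,-0.02,0,1]]'; python3 -m creep '[[0,0,-0.5,0,1],[0,0,-1.2,0,1],[0,0,-2,0,1],[0,0,-2,0,1],[0,0,-2,0,1]]'
python3 - <<'E'
from h import *
s=status.observe();a=grab_frame("wrist");c=cam("wrist",s);cv2.imwrite("pics/w10.png",a);print(s["position"],np.degrees(s["tool_rot"][2]))
for d in silhouettes("wrist","trumpet_small_mid")[:1]:print(d["p"],d["mask"].sum(),fit(c,d["mask"],CYL["trumpet_small_mid"],.046))
for q in screws(c,a,(.5345,.3635),.016,.042):print(*q)
E
python3 go.py .365 .277 .2 90
```

```text
clock: 20.95
position: [0.5342, 0.3644, 0.0772]
tool_rot: [-3.142, 0.0, 1.041]
force: [-0.4, -0.5, 0.2]
grip_width: 0.0854
finger_force: 0.0
clock: 21.58
position: [0.5339, 0.3645, 0.1969]
tool_rot: [-3.141, 0.0, 1.042]
force: [0.5, 0.1, -0.9]
grip_width: 0.0856
finger_force: 0.0
[0.5339 0.3645 0.1969] 59.67919865240534
0.73 1750 (array([0.533 , 0.3638]), np.float64(0.2571785714285714))
[0.5645 0.3812] [268.7 139.7] 24
[0.5113 0.3897] [218.6 159. ] 25
[0.5572 0.3363] [283.9 180.9] 22
rows [-2.675 -1.694 -0.058] twist -3.79 q7 -0.87 t 21.68
```

View pics/w10.png

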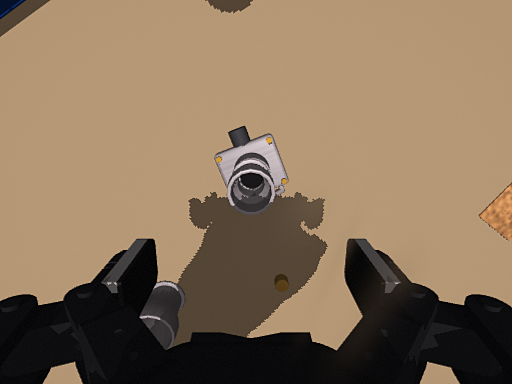

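The small trumpet stands centred on its carburettor at (252,185). On to the medium one.

```bash
python3 -m creep '[[-0.6,-0.4,0,-1.2,1],[-1.2,-0.8,0,-2.4,1],[-1.8,-1.2,0,-3.6,1],[-2.4,-1.5,0,-3.8,1],[-2.68,-1.69,0,-3.8,1]]'; python3 -m creep '[[0,0,0,0,1],[0,0,0,0,1],[0,0,0,0,1]]'
python3 - <<'E'
from h import *
s=status.observe();a=grab_frame("wrist");c=cam("wrist",s);print(s["position"],np.degrees(s["tool_rot"][2]))
for d in silhouettes("wrist","trumpet_medium_mid")[:2]:print(d["p"],d["mask"].sum(),fit(c,d["mask"],CYL["trumpet_medium_mid"]))
E
python3 go.py .3655 .277 .045 90
```

```text
clock: 22.3
position: [0.3638, 0.2755, 0.1968]
tool_rot: [-3.14, 0.001, 1.572]
force: [0.7, 0.3, 0.7]
grip_width: 0.0854
finger_force: 0.0
clock: 22.68
position: [0.366, 0.277, 0.1971]
tool_rot: [3.141, 0.001, 1.572]
force: [-0.3, -0.4, -0.1]
grip_width: 0.0853
finger_force: 0.0
[0.366  0.277  0.1971] 90.05777046387178
0.89 2237 (array([0.3656, 0.2775]), np.float64(0.2828006258381761))
0.17 3580 (array([0.5047, 0.3632]), np.float64(0.779102653631285))
rows [ 0.004 -0.006  2.535] twist 0.007 q7 -0.53 t 22.77
```

```bash
python3 -m creep '[[0.01,-0.01,0.6,0,1],[0.01,-0.01,1.3,0,1],[0.01,-0.01,2,0,1],[0.01,-0.01,2.4,0,1],[0.01,-0.01,2.53,0,1]]'; python3 -m creep '[[0,0,0,0,1],[0,0,0,0,0.7],[0,0,0,0,0.4],[0,0,0,0,0.4],[0,0,0,0,0.4]]' 35;  python3 -m creep '[[0,0,0,0,0.4],[0,0,0,0,0.4],[0,0,0,0,0.4]]'; python3 -m creep '[[0,0,-0.4,0,0.4],[0,0,-1.2,0,0.4],[0,0,-1.8,0,0.4],[0,0,-2.1,0,0.4],[0,0,-2.1,0,0.4]]'; python3 go.py .6742 .0268 .172 90
```

```text
clock: 23.4
position: [0.3647, 0.2768, 0.0443]
tool_rot: [-3.14, 0.002, 1.572]
force: [0.1, 0.4, 1.1]
grip_width: 0.0856
finger_force: 0.0
clock: 24.02
position: [0.3651, 0.2778, 0.0464]
tool_rot: [3.141, -0.001, 1.572]
force: [-2.1, -0.8, 14.2]
grip_width: 0.0494
finger_force: 33.7
clock: 24.4
position: [0.3651, 0.2778, 0.0464]
tool_rot: [3.141, -0.001, 1.572]
force: [-2.7, -1.3, 14.2]
grip_width: 0.0495
finger_force: 33.7
clock: 25.02
position: [0.3651, 0.2781, 0.1726]
tool_rot: [3.14, -0.002, 1.573]
force: [0.7, 0.7, -1.9]
grip_width: 0.0494
finger_force: 37.0
rows [-4.197  5.144  0.008] twist 0.013 q7 -0.48 t 25.02
```

```bash
python3 -m creep '[[-0.6,0.7,0,0,0.4],[-1.2,1.4,0,0,0.4],[-1.8,2.1,0,0,0.4],[-2.4,2.8,0,0,0.4],[-3,3.5,0,0,0.4]]'; python3 -m creep '[[-0.5,0.7,0,0,0.4],[-0.9,1.2,0,0,0.4],[-1.2,1.64,0,0,0.4],[-1.2,1.64,0,0,0.4],[-1.2,1.64,0,0,0.4]]'
python3 - <<'E'
from h import *
s=status.observe();a=grab_frame("wrist");c=cam("wrist",s);cv2.imwrite("pics/w11.png",a);print(s["position"],np.degrees(s["tool_rot"][2]))
for d in silhouettes("wrist","trumpet_medium_mid")[:1]:print(d["p"],d["mask"].sum(),fit(c,d["mask"],CYL["trumpet_medium_mid"],s["position"][2]-.0464))
for q in screws(c,a,(.6742,.0268),.022,.05):print(*q)
E
python3 go.py .6742 .0268 .103 90
```

```text
clock: 25.65
position: [0.5759, 0.0964, 0.1702]
tool_rot: [-3.14, -0.0, 1.572]
force: [0.2, 1.4, -0.6]
grip_width: 0.0497
finger_force: 37.0
clock: 26.28
position: [0.6729, 0.0261, 0.1702]
tool_rot: [-3.14, -0.0, 1.572]
force: [-0.6, 0.8, -0.6]
grip_width: 0.0498
finger_force: 37.1
[0.6729 0.0261 0.1702] 90.07092328950785
0.76 12438 (array([0.6732, 0.0254]), np.float64(0.06079152596880527))
[0.6999 0.0579] [280.4 142. ] 41
[0.6375 0.0456] [211.  155.6] 43
[0.7104 0.0062] [290.2 197.1] 32
rows [0.003 0.022 1.133] twist 0.014 q7 0.15 t 26.38
```

```bash
python3 -m creep '[[0.01,0.02,0.3,0,0.4],[0.01,0.02,0.7,0,0.4],[0.01,0.02,1,0,0.4],[0.01,0.02,1.11,0,0.4],[0.01,0.02,1.11,0,0.4]]'; python3 go.py .6739 .0267 .0984 90
```

```text
clock: 27.0
position: [0.6747, 0.0264, 0.1047]
tool_rot: [-3.141, 0.0, 1.572]
force: [0.4, -0.8, -1.5]
grip_width: 0.0494
finger_force: 37.1
rows [ 0.005 -0.014  0.104] twist 0.009 q7 0.18 t 27.0
```

```bash
python3 -m creep '[[0,-0.01,0.03,0,0.4],[0,-0.01,0.06,0,0.4],[0,-0.01,0.08,0,0.4],[0,-0.01,0.1,0,0.4],[0,-0.01,0.1,0,0.4]]'; python3 -m creep '[[0,0,0.01,0,0.4],[0,0,0.01,0,0.4]]';python3 -m creep '[[0,0,0.01,0,0.4],[0,0,0.01,0,0.4]]'
```

```text
clock: 27.62
position: [0.6742, 0.0264, 0.0989]
tool_rot: [-3.142, 0.0, 1.572]
force: [-0.6, -0.9, -1.7]
grip_width: 0.0493
finger_force: 37.1
clock: 27.88
position: [0.6743, 0.0263, 0.0987]
tool_rot: [3.141, -0.0, 1.572]
force: [-2.6, 0.6, 4.6]
grip_width: 0.0496
finger_force: 37.4
clock: 28.12
position: [0.6743, 0.0263, 0.0986]
tool_rot: [3.141, -0.0, 1.572]
force: [-5.5, 0.6, 13.4]
grip_width: 0.0493
finger_force: 38.1
```

Contact. Release, rise, check, then go to the large trumpet.

```bash
python3 -m creep '[[0,0,-0.01,0,0.4],[0,0,-0.01,0,0.7],[0,0,-0.01,0,0.9],[0,0,-0.01,0,1],[0,0,-0.01,0,1]]'; python3 -m creep '[[0,0,-0.5,0,1],[0,0,-1.2,0,1],[0,0,-2,0,1],[0,0,-2,0,1],[0,0,-2,0,1]]'
python3 - <<'E'
from h import *
s=status.observe();a=grab_frame("wrist");c=cam("wrist",s);cv2.imwrite("pics/w12.png",a);print(s["position"],np.degrees(s["tool_rot"][2]))
for d in silhouettes("wrist","trumpet_medium_mid")[:1]:print(d["p"],d["mask"].sum(),fit(c,d["mask"],CYL["trumpet_medium_mid"],.052))
E
python3 go.py .6193 -.1568 .215 70
```

```text
clock: 28.75
position: [0.6742, 0.0264, 0.0982]
tool_rot: [-3.142, 0.0, 1.572]
force: [-0.0, -0.3, 0.3]
grip_width: 0.0857
finger_force: 0.0
clock: 29.38
position: [0.674, 0.0266, 0.2179]
tool_rot: [-3.141, -0.0, 1.572]
force: [0.4, 0.6, 0.2]
grip_width: 0.0855
finger_force: 0.0
[0.674  0.0266 0.2179] 90.07996057569967
0.61 2907 (array([0.6743, 0.0257]), np.float64(0.2503654970760234))
rows [-3.054 -0.911  0.038] twist 2.509 q7 0.14 t 29.48
```

View pics/w12.png

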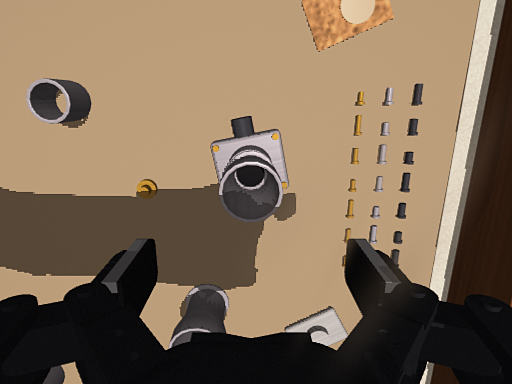

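The medium trumpet stands centred on its carburettor at (250,185). Next is the large one.

```bash
python3 -m creep '[[-0.8,-0.25,0,1.2,1],[-1.6,-0.5,0,2.4,1],[-2.4,-0.75,0,2.5,1],[-3.05,-0.91,0,2.5,1],[-3.05,-0.91,0,2.5,1]]'; python3 -m creep '[[0,0,0,0,1],[0,0,0,0,1],[0,0,0,0,1]]'
python3 - <<'E'
from h import *
s=status.observe();a=grab_frame("wrist");c=cam("wrist",s);cv2.imwrite("pics/w13.png",a);print(s["position"],np.degrees(s["tool_rot"][2]))
for d in silhouettes("wrist","trumpet_large_mid")[:2]:print(d["p"],d["mask"].sum(),fit(c,d["mask"],CYL["trumpet_large_mid"]))
E
python3 go.py .6193 -.1568 .063 70
```

```text
clock: 30.1
position: [0.6183, -0.1603, 0.2177]
tool_rot: [-3.141, 0.002, 1.218]
force: [0.7, 0.5, -0.3]
grip_width: 0.0853
finger_force: 0.0
clock: 30.48
position: [0.6201, -0.1558, 0.2181]
tool_rot: [-3.141, -0.0, 1.224]
force: [0.5, 0.1, -0.1]
grip_width: 0.0852
finger_force: 0.0
[ 0.6201 -0.1558  0.2181] 70.14556393646272
0.75 3072 (array([ 0.6189, -0.1564]), np.float64(0.29754638671875))
rows [-0.015 -0.006  2.587] twist 0.015 q7 0.13 t 30.57
```

```bash
python3 -m creep '[[-0.015,-0.01,0.6,0,1],[-0.015,-0.01,1.3,0,1],[-0.015,-0.01,2,0,1],[-0.015,-0.01,2.4,0,1],[-0.015,-0.01,2.58,0,1]]'; python3 -m creep '[[0,0,0,0,1],[0,0,0,0,0.8],[0,0,0,0,0.5],[0,0,0,0,0.5],[0,0,0,0,0.5]]' 40;  python3 -m creep '[[0,0,0,0,0.5],[0,0,0,0,0.5],[0,0,0,0,0.5]]'; python3 -m creep '[[0,0,-0.4,0,0.5],[0,0,-1.2,0,0.5],[0,0,-2,0,0.5],[0,0,-2.3,0,0.5],[0,0,-2.3,0,0.5]]'; python3 go.py .5306 -.354 .2 70
```

```text
clock: 31.2
position: [0.6185, -0.1571, 0.0623]
tool_rot: [-3.14, 0.0, 1.223]
force: [0.3, -0.3, 0.3]
grip_width: 0.0852
finger_force: 0.0
clock: 31.82
position: [0.6196, -0.1574, 0.065]
tool_rot: [3.14, -0.001, 1.223]
force: [-2.5, 0.4, 9.9]
grip_width: 0.0595
finger_force: 40.9
clock: 32.2
position: [0.6195, -0.1574, 0.065]
tool_rot: [3.14, -0.001, 1.223]
force: [-3.1, 1.0, 10.5]
grip_width: 0.0595
finger_force: 40.9
clock: 32.83
position: [0.6193, -0.1572, 0.2024]
tool_rot: [3.14, -0.001, 1.223]
force: [0.0, 0.8, -2.7]
grip_width: 0.0592
finger_force: 44.0
rows [-3.588 -0.274  0.037] twist 0.012 q7 0.14 t 32.83
```

```bash
python3 -m creep '[[-0.7,-0.05,0,0,0.5],[-1.4,-0.1,0,0,0.5],[-2.2,-0.15,0,0,0.5],[-3,-0.2,0,0,0.5],[-3.59,-0.27,0,0,0.5]]'; python3 -m creep '[[0,0,0,0,0.5],[0,0,0,0,0.5],[0,0,0,0,0.5]]'
python3 - <<'E'
from h import *
s=status.observe();a=grab_frame("wrist");c=cam("wrist",s);cv2.imwrite("pics/w14.png",a);print(s["position"],np.degrees(s["tool_rot"][2]))
for d in silhouettes("wrist","trumpet_large_mid")[:1]:print(d["p"],d["mask"].sum(),fit(c,d["mask"],CYL["trumpet_large_mid"],s["position"][2]-.065))
for q in screws(c,a,(.5307,-.3537),.03,.055):print(*q)
E
python3 go.py .5307 -.3537 .16 70
```

```text
clock: 33.45
position: [0.5286, -0.3558, 0.1997]
tool_rot: [-3.139, 0.0, 1.222]
force: [0.6, 0.5, -1.7]
grip_width: 0.0591
finger_force: 43.9
clock: 33.83
position: [0.5308, -0.3531, 0.2008]
tool_rot: [-3.141, -0.001, 1.224]
force: [-0.1, 0.5, -1.8]
grip_width: 0.0589
finger_force: 43.9
[ 0.5308 -0.3531  0.2008] 70.15821766495145
0.75 16823 (array([ 0.5307, -0.3527]), np.float64(0.07762438328478868))
[ 0.5105 -0.3096] [215.2 136.8] 50
[ 0.5776 -0.3419] [292.1 144.7] 50
rows [-0.006  0.001  0.686] twist 0.018 q7 0.48 t 33.92
```

View pics/w14.png

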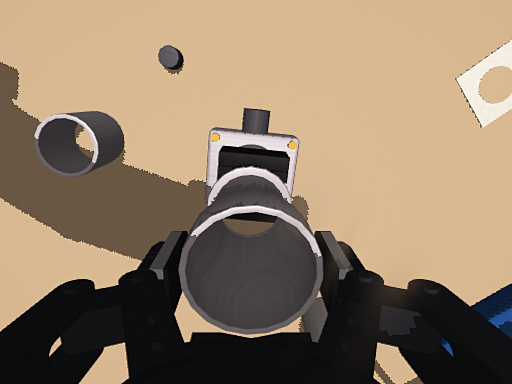

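The large trumpet is held upright over the spacer, and the screws match the predicted positions to about 0.4 mm. Lowering it now.

```bash
python3 -m creep '[[-0.01,0,0.2,0,0.5],[-0.01,0,0.4,0,0.5],[-0.01,0,0.6,0,0.5],[-0.01,0,0.66,0,0.5],[-0.01,0,0.66,0,0.5]]'; python3 go.py .5307 -.3537 .155 70; python3 -m creep '[[0,0,0.02,0,0.5],[0,0,0.04,0,0.5],[0,0,0.06,0,0.5],[0,0,0.08,0,0.5],[0,0,0.08,0,0.5]]'
```

```text
clock: 34.55
position: [0.53, -0.3549, 0.1617]
tool_rot: [-3.141, 0.0, 1.223]
force: [0.5, -1.1, -2.7]
grip_width: 0.0591
finger_force: 43.9
rows [0.023 0.004 0.112] twist 0.008 q7 0.5 t 34.55
clock: 35.17
position: [0.5301, -0.3548, 0.1571]
tool_rot: [-3.141, 0.0, 1.223]
force: [-0.3, 0.5, -1.8]
grip_width: 0.0593
finger_force: 43.9
```

```bash
python3 -m creep '[[0.02,0,0.01,0,0.5],[0.02,0,0.015,0,0.5],[0.02,0,0.02,0,0.5],[0.02,0,0.025,0,0.5],[0.02,0,0.025,0,0.5]]'; python3 -m creep '[[0,0,0.01,0,0.5],[0,0,0.01,0,0.5]]'
```

```text
clock: 35.8
position: [0.5305, -0.3537, 0.1556]
tool_rot: [-3.142, 0.0, 1.223]
force: [-0.2, 0.9, -1.4]
grip_width: 0.0594
finger_force: 43.9
clock: 36.05
position: [0.5305, -0.3538, 0.1551]
tool_rot: [3.141, 0.0, 1.223]
force: [-0.6, 0.5, 0.5]
grip_width: 0.0594
finger_force: 44.1
```

```bash
python3 -m creep '[[0,0,0.01,0,0.5],[0,0,0.01,0,0.5]]'; python3 -m creep '[[0,0,0,0,0.5],[0,0,0,0,0.7],[0,0,0,0,0.9],[0,0,0,0,1],[0,0,0,0,1]]'; python3 -m creep '[[0,0,-0.4,0,1],[0,0,-1,0,1],[0,0,-1.8,0,1],[0,0,-2.2,0,1],[0,0,-2.2,0,1]]'
python3 - <<'E'
from h import *
s=status.observe();a=grab_frame("wrist");c=cam("wrist",s);cv2.imwrite("pics/w15.png",a);print(s["position"])
for d in silhouettes("wrist","trumpet_large_mid")[:1]:print(d["p"],fit(c,d["mask"],CYL["trumpet_large_mid"],.09))
b=grab_frame("scene");cv2.imwrite("pics/s15.png",cv2.resize(b[80:300,90:440],None,fx=2.2,fy=2.2))
E
```

```text
clock: 36.3
position: [0.5307, -0.354, 0.155]
tool_rot: [3.141, 0.0, 1.223]
force: [-0.5, 0.9, 7.9]
grip_width: 0.0591
finger_force: 44.7
clock: 36.92
position: [0.5305, -0.3537, 0.1543]
tool_rot: [-3.142, 0.0, 1.223]
force: [-0.8, 0.6, 0.0]
grip_width: 0.0851
finger_force: 0.0
clock: 37.55
position: [0.531, -0.3542, 0.2881]
tool_rot: [3.139, 0.0, 1.223]
force: [-0.7, 0.3, 0.5]
grip_width: 0.0851
finger_force: 0.0
[ 0.531  -0.3542  0.2881]
0.67 (array([ 0.5301, -0.3529]), np.float64(0.265948275862069))
```

View pics/s15.png

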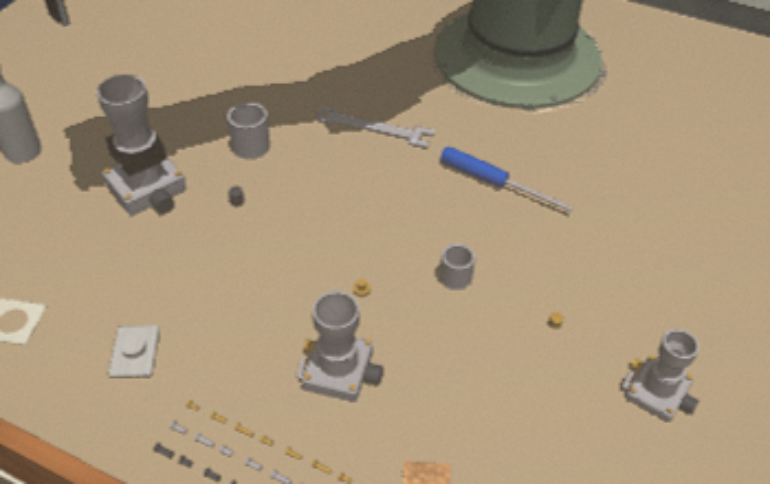

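All three trumpets stand upright: large on the spacer at (128,110), medium at (337,325) and small at (675,360). Both sleeves are where they started, so I'm handing in.

```bash
python3 -c "
from workcell import bot
print(bot.job_done())"
```

```text
the job is handed in; nothing more can be done
None
```

The job is handed in at about 38 s, with no verdict returned: the last images show the spacer seated over the key and all three trumpets upright and centred to within about 1–2 mm on their own carburettors, the large one on the spacer, everything released and both sleeves untouched.

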